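Zero the piece counter under its push-latch flap

TASK

The piece counter on the bench must be zeroed for the next batch: press the front of its shut flap and let go so that it pops open, press the round key inside fully down and let it come up again, then push the flap down until it latches shut again. Do all of it by touch with the fingers, picking nothing up, and leave the tape roll, the side cutters and the marker beside the counter where they lie.

Things in the scene. Friction and masses are not known exactly. Their poses are not given: they have to be found in the camera images.
- counter: the piece counter: grey box fixed to the bench, 190 (its x) x 150 (its y) x 80 mm high. Origin at the centre of its underside; x horizontal from its front (dark display window, towards the robot at yaw 0) to its rear, z up. The flap lies in a recess in its top, flush with the rim, which is 19 mm wide at the front and 8 mm at the sides
- flap (a joint): flap angle (rad) about its rear hinge: 0 latched shut, 1.5 standing open, -0.056 firm stop when pressed. A spring opens it (1 N at the free edge, takes about 2 s). Push-push latch: press the shut flap beyond -0.045 (6 mm at flap_press) and let go: it pops open; push the open flap down to its stop and let go: it stays at 0. Each further press changes it over. 3 to 8 N is plenty
- flap_press (a point): where to press, on the flap's outer (upper when shut) face: centre of a thin dark pad 20 x 60 mm, midway across, 128 mm from the hinge, 20 mm from the free front edge; moves with the flap. z: outward normal, x: along the flap to the hinge, y: along the hinge. Flap 144 x 128 x 5 mm. A thin latch pin hangs 27 mm below its underside, 45 mm to the -y side, 112 to 124 mm from the hinge
- flap_hinge (a point): centre of the flap's hinge line, which runs along the counter's y axis, 75 mm behind the counter's centre, 77.5 mm above the bench; it turns with the flap (z is the flap's outward normal)
- zero_key (a joint): travel of the round key (m): 0 released, 0.005 pressed fully down; it springs back; fully down takes about 4 N
- zero_key_top (a point): centre of the top of the round key (22 mm across) that stands on the panel under the flap: 98 mm in front of the hinge, 20 mm to the +y side, its top 65 mm above the bench, 15 mm below the rim
- tape_roll: bystander: roll of tape lying flat, 77 mm across, 18 mm high; origin under its centre; stays where it is
- cutters: bystander: side cutters lying flat, 69 x 128 x 13 mm; origin under the centre; stay where they are
- marker: bystander: felt marker lying behind the counter, 136 x 18 x 18 mm, its length along its x; origin under its centre; stays where it is

How it is judged:
By the outcome, as a careful person would: the job done as asked, in the order asked, and still so for the second after the job is handed in, with the robot touching nothing.
It also fails if it takes over 64 s, if anything falls off the work surface, if the arm or the gripper's body presses on something with over 40 N, if the wrist force passes 120 N, or if a joint passes its speed limit or range.

ROBOT

A 6-joint arm with a two-finger parallel gripper is mounted at the origin on the work surface; the furniture and walls round the work are solid. World frame = base frame: x ahead of the robot, y to its left, z up, the work surface at z = 0. Lengths are in m, angles in degrees, forces in N, time in s.
With the tool pointing down it reaches from about 0.35 to 0.875 m from the base axis. Payload 4.2 kg.
Tool frame: the origin (TCP) lies at the very end of the fingers, on their centre line; the grasp point (between the pads) lies 19 mm behind it; y points along the fingers, z is the direction in which the jaws open and shut, and the axes are right-handed (so a half turn about y gives the same grasp; the last joint's range is limited). The gripper opens to 87 mm and grips with 3 to 60 N. Pads are 19 mm wide; open, the fingers measure 117 mm over their backs; the gripper's body (75 mm by 190 mm) begins 51 mm behind the grasp point.
Start: joints at [86.723, 22.042, 0.453, 0, -68.411, -14.817], TCP at [0.194, 0.594, 0.223] pointing down, gripper open.
Joint ranges: [-179.83, 179.83], [-69.29, 118.12], [-61.27, 80.66], [-181.25, 117.63], [-171.15, -9.14], [-177.46, 177.46]. Speed limits (degrees/s): [159.86, 159.86, 180, 180, 180, 180].

INTERFACE

Orientations are given as a 3x3 rotation matrix whose columns are the frame's x, y, z axes.
In Python, from station import r, eyes gives the robot as it stands.
- The arm moves only by the tool play_rows, never from a script. Its argument "deltas" is one flat list of numbers, 5 for each row, row after row: the closure in counts, from 0 (fully open) to 255 (shut), then the shift along the tool's x, y, z in mm, then the turn about the tool's y in rad. In form: [claw, tx, ty, tz, roll, claw, tx, ty, tz, roll, ...]. A call has exactly 10 rows; each row shifts and turns the commanded pose from where the row before left it, along the tool's axes as they then stand; what a row does not reach is not made up. A row lasts 1/10 s, in which the tool goes at most 50 mm and 8.59 degrees, less where a joint would pass 70% of its speed; a pose out of reach is approached as far as the arm can. A call is refused whole if a number of a shift passes 50 or a number of a turn 0.15, either way. A call with a gripper value outside its range is refused whole. The fingers move at their own pace and stop on an object; the grip force is fixed at half the most. Time passes only in rows, so rows that do not move let the fingers close, or fill a call up. It gives the time, the measured TCP pose, the force and the opening at its end, in the units of the state.
- r.sense(): the state, without advancing time (a new reading comes with each control period).
- eyes.capture(name): name is "scene" or "side" or "wrist"; returns a dict with "img" (480x640x3 uint8, blue, green, red), "vfov" (degrees; the focal length in pixels is half the picture's height over the tangent of half this angle, whatever the lens; pixels are square), "cx", "cy" (the principal point, pixels), "R" (3x3) and "t" (3): a world point X has camera coordinates R X + t; the wrist camera has in their place "tool_from_camera" (4x4, takes a point from camera to tool coordinates, whose origin is the TCP and whose axes are the tool frame's). Camera axes: x right, y down, z forward; pixel columns grow to the right and rows downward; lengths in m; the calibration is good to about 2 mm. The wrist camera is an equidistant fisheye: a pixel r from the principal point sees the ray r / f radians off the axis. A picture is of the moment at which its call begins: read the wrist's pose just before it. There is no depth.
- r.finish_job(): hands the job in, once; it reports no verdict.
The state is a dict: "time_s": time; "joints": joint angles; "joint_velocities": joint speeds; "effort": joint torques, N m; "tcp_pos": TCP position; "ee_rot": TCP orientation; "wrist_force": force on the tool from outside, world axes, zero at the start; "moment": the same for the moment, N m; "gripper_width": opening from 0.0 (shut) to 1.0 (fully open).
Only numpy, scipy, OpenCV 4.12 (cv2) and the standard library are available. Lean on these libraries where they do the work, as an engineer would, in place of code of your own. Each camera call takes 0.05 s, during which the arm holds its last target.

## Working session

There is one attempt and no reset: what is moved stays moved. The work goes in short steps, Python scripts to look and compute and a tool call to move; the robot and the scene stay as the last step left them, time stands still between calls to the robot, and variables do not carry over. Pictures are saved under pics/ and viewed, and the job is handed in when it is done.

Besides the shell and the picture viewer there is one more tool, called after "Call:" as name(argument=value, ...) on one line, values as JSON. play_rows: Moves the arm, as the interface text tells. Its arguments: {"type":"object","properties":{"deltas":{"type":"array","items":{"type":"number"}}},"required":["deltas"]}

```bash
ls; mkdir -p pics
python3 - <<'E'
from station import r, eyes
import cv2,numpy as np
np.set_printoptions(precision=4,suppress=True)
s=r.sense()
for k in s: print(k,np.array(s[k]).tolist())
for n in("scene","side","wrist"):
    c=eyes.capture(n); cv2.imwrite(f"pics/{n}0.png",c["img"])
    print(n,{k:np.array(v).tolist() for k,v in c.items() if k!="img"})
E
```

```text
pics
time_s 0.0
joints [86.72378193659227, 22.09139988612757, 0.379779484530833, -0.029744027034500076, -68.41109353265178, -14.818663250025633]
joint_velocities [-0.12851560285521882, 0.014842430809888972, -0.02475697415690754, 0.04253154122481059, -0.08418603991438682, -0.09238600629736628]
effort [-0.0002135128033842193, -39.06630992889404, 18.739998936653137, 4.2196691036224365, 0.010931258148048073, -0.0001936772150656907]
tcp_pos [0.19388891844840486, 0.5935293278350574, 0.22145092138273048]
ee_rot [[-0.9504840031254619, -0.0006043222129121633, -0.3107728987496498], [0.3107734756308916, -0.002110626965075329, -0.9504816632098224], [-8.152847807224772e-05, -0.9999975900213346, 0.002193924481377012]]
wrist_force [-0.40762896370667523, -0.4993172404271586, -0.03984339756377548]
moment [-0.02640528460738875, 0.03973665162540929, -0.008842741856380884]
gripper_width 0.9984394467038965
scene {'vfov': 48.04701264662389, 'cx': 312.616448810336, 'cy': 243.45110019481058, 'R': [[-0.8704710851903873, -0.4921661235246565, -0.007252358387577441], [-0.31161749128475247, 0.5624288640094562, -
[... 209 characters left out ...]
69, 'cy': 241.97573826172672, 'R': [[0.9787147522601468, -0.20398784400691455, 0.022503182125416042], [-0.11834582859143071, -0.6505682883418155, -0.750170092085127], [0.16766543640048961, 0.7315393780934906, -0.6608618915743455]], 't': [-0.6095474972914838, 0.1647007435219797, 0.7965194069530384]}
wrist {'vfov': 65.70646984690485, 'cx': 322.9168230452364, 'cy': 234.4389097531521, 'tool_from_camera': [[-0.00040051624775618537, 0.969448071990081, 0.24529630103499206, -0.06613392481045433], [0.00038923131206561833, -0.2452961509974173, 0.9694481145501482, -0.16301379206117897], [0.9999998440428483, 0.00048375672233066496, -0.0002790944510535909, -0.00038475814310079404], [0.0, 0.0, 0.0, 1.0]]}
```

View pics/scene0.png

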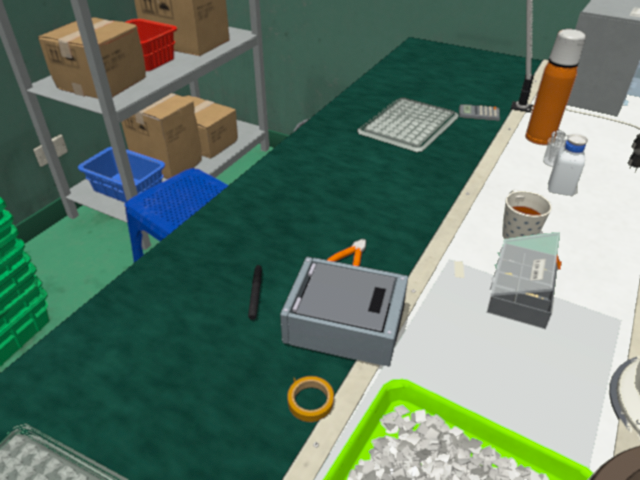

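View pics/side0.png

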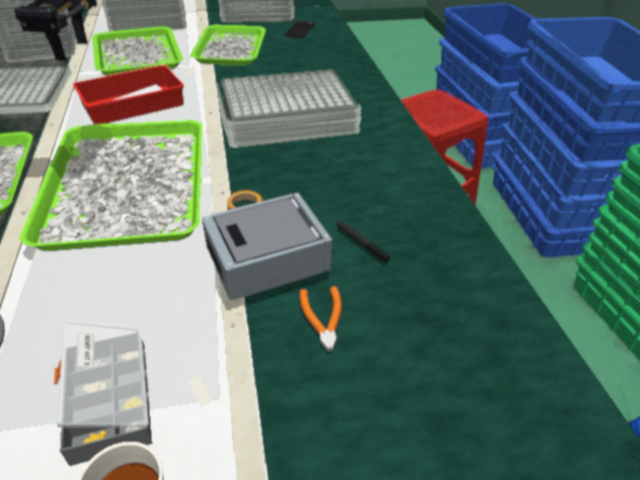

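View pics/wrist0.png

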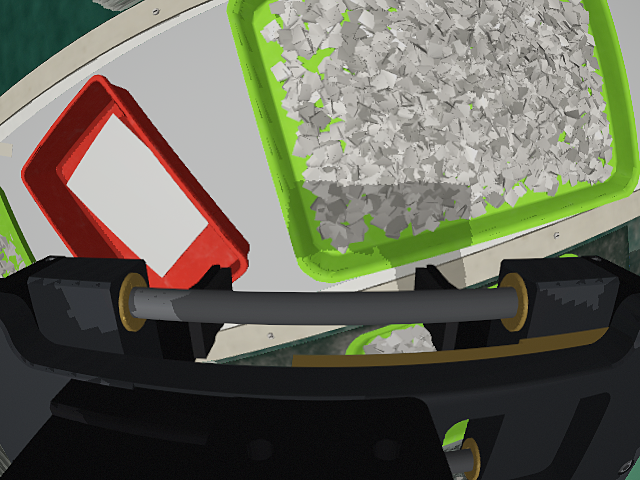

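The scene view shows the counter at about (345,305), with the tape at (311,398), the marker at (255,292) and the cutters at (348,252). In the side view the counter is at about (268,245). I'll zoom in to get its corners.

Run:
```python
import cv2
a=cv2.imread("pics/scene0.png")[225:425,240:420]; cv2.imwrite("pics/sz.png",cv2.resize(a,None,fx=3,fy=3,interpolation=cv2.INTER_CUBIC)[:600])
a=cv2.imread("pics/side0.png")[180:355,195:395]; cv2.imwrite("pics/dz.png",cv2.resize(a,None,fx=3,fy=3,interpolation=cv2.INTER_CUBIC))
```

```text
(no output)
```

View pics/sz.png

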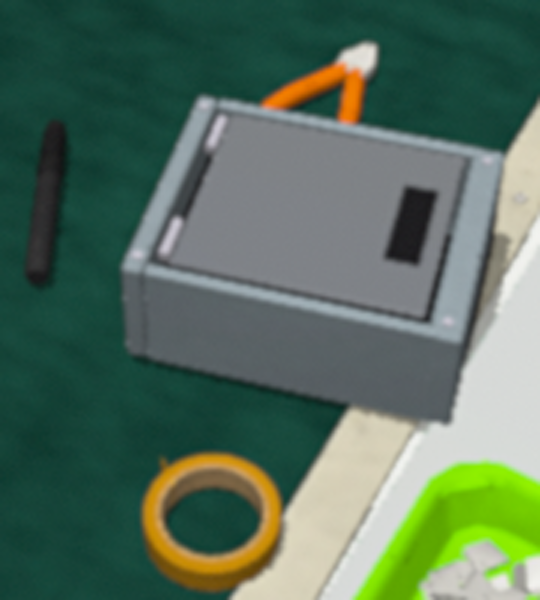

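View pics/dz.png

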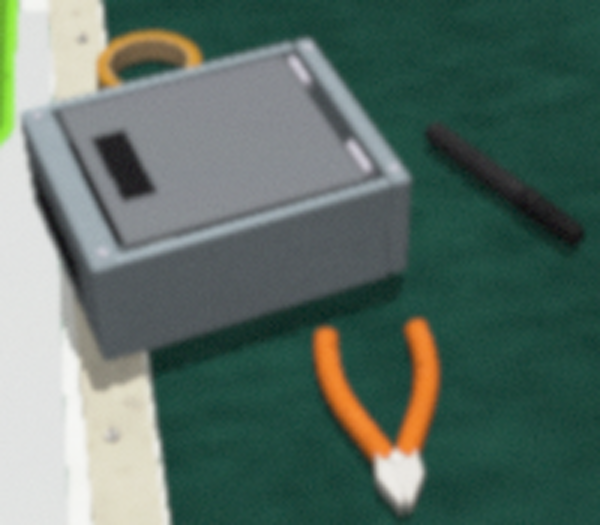

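```bash
cat > h.py <<'E'
import numpy as np
from scipy.optimize import least_squares
np.set_printoptions(precision=4,suppress=True)
def proj(c,X):
    P=np.atleast_2d(X)@np.array(c["R"]).T+np.array(c["t"]); f=240/np.tan(np.radians(c["vfov"]/2))
    return np.c_[f*P[:,0]/P[:,2]+c["cx"],f*P[:,1]/P[:,2]+c["cy"]]
E
python3 - <<'E'
from h import *
from station import eyes
cs,cd=eyes.capture("scene"),eyes.capture("side")
L={'rm':(95,-75,80),'fm':(-95,-75,80),'fp':(-95,75,80),'rp':(95,75,80),'bfp':(-95,75,0),'brp':(95,75,0),'bfm':(-95,-75,0),'brm':(95,-75,0),'pad':(-53,0,80)}
S={'rm':(205,98),'fm':(503,153),'fp':(463,338),'rp':(124,265),'bfp':(450,420),'brp':(130,352),'pad':(411,226)}
D={'fm':(97,270),'fp':(22,112),'rp':(305,40),'rm':(410,180),'bfm':(112,357),'brm':(405,272),'pad':(125,165)}
obs=[(cs,L[k],np.array(v)/3+[240,225]) for k,v in S.items()]+[(cd,L[k],np.array(v)/3+[195,180]) for k,v in D.items()]
def res(p):
    c,s=np.cos(p[2]),np.sin(p[2]);R=np.array([[c,-s,0],[s,c,0],[0,0,1]])
    return np.concatenate([(proj(c_,R@(np.array(l)/1000)+[p[0],p[1],p[3]])-o).ravel() for c_,l,o in obs])
best=min((least_squares(res,[0.3,0.5,y,0],loss='soft_l1') for y in (0,1.5,3,-1.5)),key=lambda q:q.cost)
print(best.x,np.degrees(best.x[2]));print(res(best.x).reshape(-1,2))
p=best.x;c,s=np.cos(p[2]),np.sin(p[2]);R=np.array([[c,-s,0],[s,c,0],[0,0,1]])
for n,l in dict(pad=(-53,0,80),key=(-23,20,65),hinge=(75,0,77.5)).items(): print(n,R@(np.array(l)/1000)+[p[0],p[1],0])
E
```

```text
[0.5414 0.0996 0.239  0.0005] 13.69378770875096
[[-3.0495 -2.0534]
 [ 0.1085 -1.7523]
 [-0.1031 -0.2829]
 [-1.7189  0.2223]
 [-0.0933  3.7181]
 [-1.5788  2.5121]
 [-0.3318 -1.2496]
 [-2.184   1.0815]
 [-2.9562 -0.2151]
 [ 0.4698 -1.4134]
 [ 0.4645 -0.8495]
 [-2.5005  5.805 ]
 [ 0.489   1.7132]
 [-1.2953  0.9472]]
pad [0.4899 0.0871 0.08  ]
key [0.5143 0.1136 0.065 ]
hinge [0.6143 0.1174 0.0775]
```

Run:
```python
from h import *
from station import eyes
cs,cd=eyes.capture("scene"),eyes.capture("side")
L={'rm':(95,-75,80),'fm':(-95,-75,80),'fp':(-95,75,80),'rp':(95,75,80),'pad':(-53,0,80),'ffp':(-76,65,80),'ffm':(-76,-65,80)}
S={'rm':(202,94),'fm':(505,153),'fp':(463,338),'rp':(124,262),'pad':(411,226)}
D={'fm':(95,273),'fp':(22,114),'rp':(308,38),'rm':(411,182),'pad':(125,165)}
obs=[(cs,L[k],np.array(v)/3+[240,225]) for k,v in S.items()]+[(cd,L[k],np.array(v)/3+[195,180]) for k,v in D.items()]
def res(p):
    c,s=np.cos(p[2]),np.sin(p[2]);R=np.array([[c,-s,0],[s,c,0],[0,0,1]])
    return np.concatenate([(proj(c_,R@(np.array(l)/1000)+[p[0],p[1],p[3]])-o).ravel() for c_,l,o in obs])
for fz in (1,0):
    b=least_squares(lambda q:res([*q[:3],q[3] if fz else 0]),[.54,.1,.24,0]);p=b.x.copy()
    if not fz:p[3]=0
    print(p,np.degrees(p[2]));print(res(p).reshape(-1,2))
    c,s=np.cos(p[2]),np.sin(p[2]);R=np.array([[c,-s,0],[s,c,0],[0,0,1]])
    for n,l in dict(pad=(-53,0,80),key=(-23,20,65),hinge=(75,0,77.5)).items(): print(n,R@(np.array(l)/1000)+[p[0],p[1],0])
```

```text
[ 0.5419  0.0987  0.2272 -0.0009] 13.017258813986482
[[-1.3597 -0.8144]
 [-0.2759 -1.0629]
 [-0.8899  0.2064]
 [-1.8909  0.7477]
 [-0.4712 -0.8504]
 [-1.853   0.8008]
 [-2.2591 -0.4428]
 [ 0.4512  0.3357]
 [ 0.3008 -0.03  ]
 [-1.0295  1.6832]]
pad [0.4902 0.0867 0.08  ]
key [0.515 0.113 0.065]
hinge [0.6149 0.1156 0.0775]
[0.5418 0.0987 0.2272 0.    ] 13.019879809878839
[[-1.3191 -1.1564]
 [-0.1667 -1.4106]
 [-0.7729 -0.14  ]
 [-1.8598  0.4043]
 [-0.376  -1.1979]
 [-1.9749  0.4099]
 [-2.3877 -0.8258]
 [ 0.3896 -0.0408]
 [ 0.2593 -0.418 ]
 [-1.1374  1.2963]]
pad [0.4901 0.0867 0.08  ]
key [0.5148 0.113  0.065 ]
hinge [0.6148 0.1156 0.0775]
```

The top-corner fit has residuals of about 1–2 px: yaw is about 13°, the pad is at (0.490, 0.087) and the key at (0.515, 0.113). I'll travel towards the counter with the fingers shut.

Call:
play_rows(deltas=[255,-34,0,30,0,255,-34,0,30,0,255,-34,0,30,0,255,-34,0,30,0,255,-34,0,30,0,255,-34,0,30,0,255,-34,0,30,0,255,-34,0,30,0,255,-34,0,30,0,255,-34,0,30,0])

```text
time_s: 1.35
tcp_pos: [0.4247, 0.2017, 0.223]
ee_rot: [[-0.951, 0.001, -0.31], [0.31, 0.001, -0.951], [-0.001, -1.0, -0.001]]
wrist_force: [0.0, 0.9, 0.6]
gripper_width: 0.17
```

Call:
play_rows(deltas=[255,0,0,0,0.145,255,0,0,0,0.145,255,0,0,0,0.145,255,0,0,0,0.145,255,0,0,0,0.145,255,0,0,0,0.145,255,0,0,0,0.145,255,0,0,0,0.145,255,0,0,0,0.145,255,0,0,0,0.145])

```text
time_s: 2.35
tcp_pos: [0.4241, 0.2033, 0.2227]
ee_rot: [[0.2, 0.0, -0.98], [0.98, 0.0, 0.2], [0.0, -1.0, -0.0]]
wrist_force: [-0.1, -0.2, 0.2]
gripper_width: 0.003
```

Call:
play_rows(deltas=[255,0,0,0,0.145,255,0,0,0,0.145,255,0,0,0,0.145,255,0,0,0,0.145,255,0,0,0,0.145,255,0,0,0,0.145,255,0,0,0,0.145,255,0,0,0,0.125,255,0,0,0,0,255,0,0,0,0])

```text
time_s: 3.35
tcp_pos: [0.4241, 0.2033, 0.2226]
ee_rot: [[0.972, 0.0, -0.236], [0.236, 0.0, 0.972], [0.0, -1.0, 0.0]]
wrist_force: [0.4, -0.0, -0.1]
gripper_width: 0.004
```

```bash
cat >> h.py <<'E'
H=np.array([.6148,.1156,.0775]);YAW=np.radians(13.1)
def st(r):
    s=r.sense();p=np.array(s['tcp_pos']);R=np.array(s['ee_rot'])
    print('t',round(s['time_s'],2),'p',p,'yaw',np.degrees(np.arctan2(R[1,0],R[0,0])),'ydir',R[:,1],'F',np.array(s['wrist_force']),'j',np.array(s['joints']),'w',s['gripper_width'])
    return p,R
def to(p,R,q): print('tool delta mm',1000*R.T@(np.array(q)-p))
def cw(x,y,z): # counter-hinge coords: forward of hinge, +y, height
    c,s=np.cos(YAW),np.sin(YAW); return np.array([H[0]-x*c-y*s,H[1]-x*s+y*c,z])
E
python3 - <<'E'
from h import *
from station import r,eyes
import cv2
p,R=st(r)
to(p,R,cw(128,0,.11)); print(cw(98,20,0),cw(128,0,0))
c=eyes.capture("wrist");cv2.imwrite("pics/w1.png",c["img"])
E
```

```text
t 3.35 p [0.4241 0.2033 0.2226] yaw 13.659528122254935 ydir [ 0.0001  0.0001 -1.    ] F [ 0.4302 -0.0495 -0.0585] j [  45.4758    6.8016  -20.3392    0.0004  -62.8482 -121.8164] w 0.004102730496406635
tool delta mm [-127829.3058      91.465     1119.7158]
[-99.3679  -2.6167   0.    ] [-124.0541  -28.8958    0.    ]
```

```bash
sed -i 's/^    c,s=np.cos(YAW),np.sin(YAW); return np.array(\[H\[0\]-x/XX&/' h.py
python3 - <<'E'
t=open('h.py').read().replace("XX    c,s","    x,y=x/1000,y/1000;c,s");open('h.py','w').write(t)
E
python3 - <<'E'
from h import *
from station import r,eyes
p,R=st(r)
to(p,R,cw(128,0,.12)); print(cw(98,20,0),cw(128,0,0))
E
```

```text
t 3.4 p [0.4241 0.2033 0.2226] yaw 13.637737406300117 ydir [ 0.0001  0.0001 -1.    ] F [-0.4211 -0.5371 -0.0327] j [  45.477     6.8038  -20.3395   -0.0002  -62.847  -121.8391] w 0.004720728600170545
tool delta mm [  36.6477  102.6201 -129.0132]
[0.5148 0.1129 0.    ] [0.4901 0.0866 0.    ]
```

View pics/w1.png

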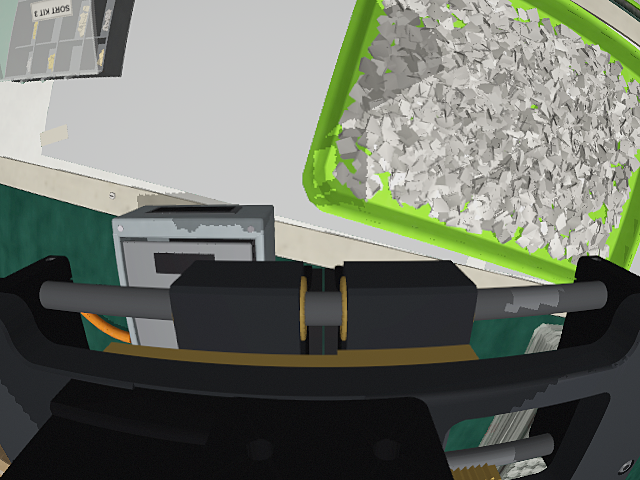

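The wrist view shows the counter square to the tool, with the pad at about (185,262). Next I move over the pad and down.

Call:
play_rows(deltas=[255,4,8,-15,0,255,4,8,-15,0,255,4,8,-15,0,255,4,8,-15,0,255,4,12,-15,0,255,4,16,-15,0,255,4,16,-15,0,255,4,18,-15,0,255,4,18,-9,-0.01,255,1,18,0,0])

```text
time_s: 4.4
tcp_pos: [0.4908, 0.0857, 0.0919]
ee_rot: [[0.97, 0.0, -0.244], [0.244, 0.0, 0.97], [0.0, -1.0, -0.0]]
wrist_force: [-0.5, 0.2, 0.3]
gripper_width: 0.005
```

Run:
```python
from h import *
from station import r,eyes
import cv2
p,R=st(r)
to(p,R,cw(128,0,.08))
for n in("scene","side"):
    c=eyes.capture(n);print(n,proj(c,p)); x,y=proj(c,cw(128,0,.08))[0].astype(int)
    cv2.imwrite(f"pics/{n}1.png",cv2.resize(c["img"][max(0,y-90):y+90,x-110:x+110],None,fx=3,fy=3,interpolation=cv2.INTER_CUBIC))
```

```text
t 4.4 p [0.4908 0.0857 0.0919] yaw 14.112841515876523 ydir [ 0.0004  0.     -1.    ] F [-0.5053  0.2195  0.2802] j [  28.6195   18.0176  -27.2165    0.0165  -44.743  -104.5184] w 0.005053361176495928
tool delta mm [-0.4737 11.8949  1.0198]
scene [[376.9732 293.6604]]
side [[235.4    231.3223]]
```

View pics/scene1.png

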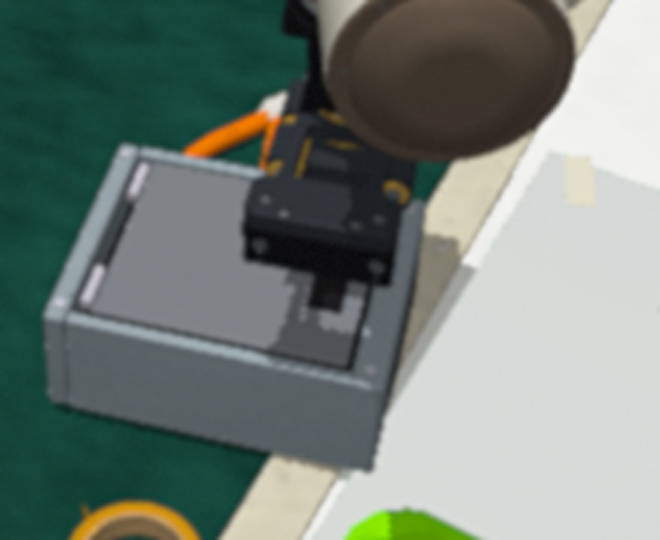

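View pics/side1.png

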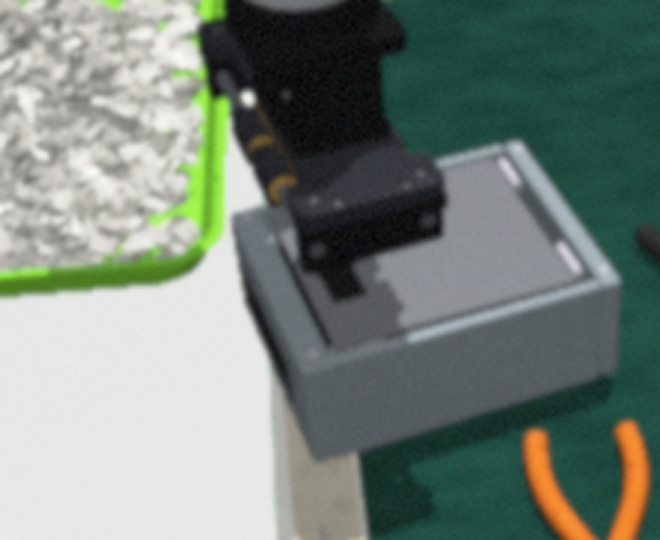

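The fingers are over the pad in both views: scene crop (328,300), side crop (345,290). Now I press slowly.

Call:
play_rows(deltas=[255,0,4,0,0,255,0,4,0,0,255,0,3,0,0,255,0,2,0,0,255,0,1,0,0,255,0,1,0,0,255,0,1,0,0,255,0,1,0,0,255,0,1,0,0,255,0,0,0,0])

```text
time_s: 5.5
tcp_pos: [0.4904, 0.0866, 0.0745]
ee_rot: [[0.97, 0.0, -0.243], [0.243, 0.0, 0.97], [0.0, -1.0, -0.0]]
wrist_force: [-0.2, 0.2, 1.7]
gripper_width: 0.006
```

Call:
play_rows(deltas=[255,0,0.5,0,0,255,0,0.5,0,0,255,0,0.5,0,0,255,0,0.5,0,0,255,0,0.5,0,0,255,0,0,0,0,255,0,0,0,0,255,0,0,0,0,255,0,0,0,0,255,0,0,0,0])

```text
time_s: 6.5
tcp_pos: [0.4905, 0.0866, 0.0726]
ee_rot: [[0.97, 0.001, -0.244], [0.244, 0.0, 0.97], [0.001, -1.0, -0.0]]
wrist_force: [-0.6, 0.8, 5.5]
gripper_width: 0.007
```

It's at the stop with 5.5 N. Now I release it and lift straight up, fast.

Call:
play_rows(deltas=[255,0,-30,0,0,255,0,-45,0,0,255,0,-45,0,0,255,0,-45,0,0,255,0,-25,0,0,255,0,0,0,0,255,0,0,0,0,255,0,0,0,0,255,0,0,0,0,255,0,0,0,0])

```text
time_s: 7.5
tcp_pos: [0.4898, 0.0863, 0.2608]
ee_rot: [[0.97, -0.002, -0.243], [0.243, -0.001, 0.97], [-0.003, -1.0, -0.001]]
wrist_force: [0.5, 1.0, 0.9]
gripper_width: 0.004
```

Call:
play_rows(deltas=[255,0,0,0,0,255,0,0,0,0,255,0,0,0,0,255,0,0,0,0,255,0,0,0,0,255,0,0,0,0,255,0,0,0,0,255,0,0,0,0,255,0,0,0,0,255,0,0,0,0])

```text
time_s: 8.5
tcp_pos: [0.4902, 0.0865, 0.2621]
ee_rot: [[0.97, 0.0, -0.243], [0.243, 0.0, 0.97], [0.0, -1.0, 0.0]]
wrist_force: [-0.1, 0.3, -0.1]
gripper_width: 0.004
```

Run:
```python
from h import *
from station import r,eyes
import cv2
p,R=st(r)
to(p,R,cw(98,20,.075))
for n in("scene","side"):
    c=eyes.capture(n);print(n,proj(c,cw(98,20,.065))); x,y=proj(c,cw(128,0,.08))[0].astype(int)
    print(x-110,max(0,y-120))
    cv2.imwrite(f"pics/{n}2.png",cv2.resize(c["img"][max(0,y-120):y+80,x-110:x+110],None,fx=3,fy=3,interpolation=cv2.INTER_CUBIC))
```

```text
t 8.5 p [0.4902 0.0865 0.2621] yaw 14.082530331438393 ydir [ 0.  0. -1.] F [-0.1117  0.3093 -0.0604] j [  28.7364    7.9162  -13.1461   -0.0003  -68.9363 -104.6538] w 0.004202495315734813
tool delta mm [ 30.2852 187.0673  19.5476]
scene [[356.3188 309.9337]]
266 179
side [[248.9911 231.6195]]
125 116
```

View pics/scene2.png

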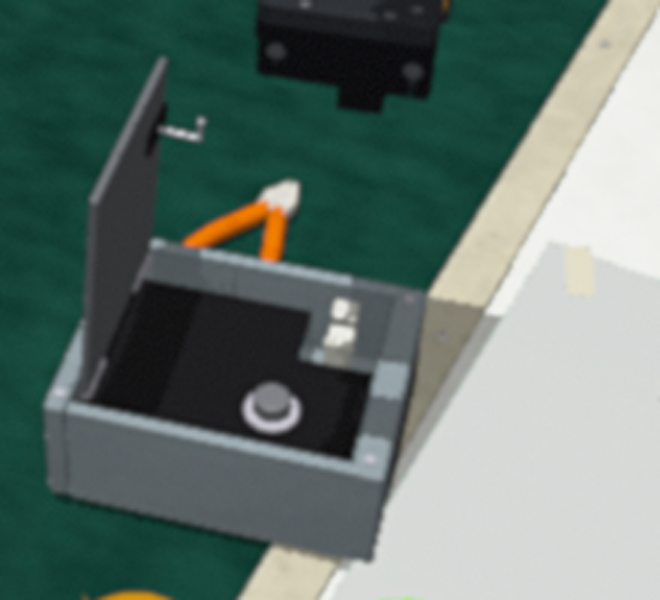

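View pics/side2.png

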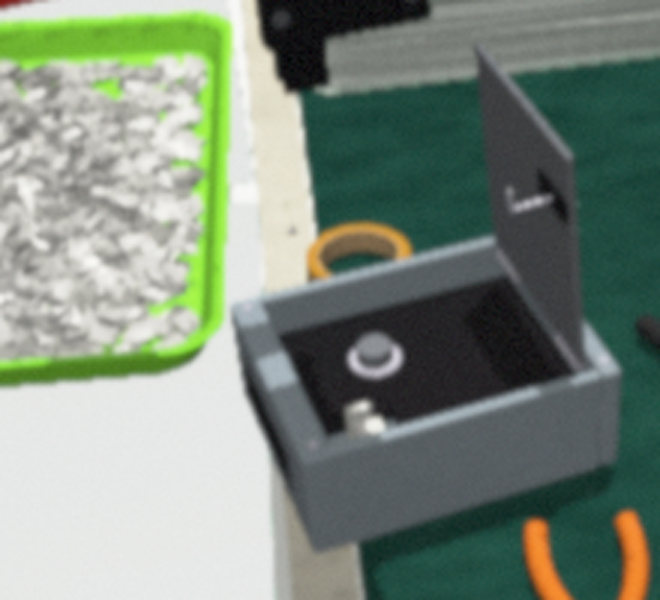

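The flap is open. The key shows in the scene crop at (272,397) and the side crop at (375,345), within about 1.5 px of my model. I move over the key and down.

Call:
play_rows(deltas=[255,10,0,7,0,255,10,0,7,0,255,10,10,6,0,255,0,30,0,-0.008,255,0,35,0,-0.008,255,0,35,0,0,255,0,35,0,0,255,0,25,0,0,255,0,12,0,0,255,0,4,0,0])

```text
time_s: 9.6
tcp_pos: [0.5141, 0.1133, 0.0742]
ee_rot: [[0.966, -0.003, -0.259], [0.259, -0.002, 0.966], [-0.003, -1.0, -0.001]]
wrist_force: [0.4, -0.3, -0.2]
gripper_width: 0.005
```

Call:
play_rows(deltas=[255,0,2,0,0,255,0,2,0,0,255,0,2,0,0,255,0,2,0,0,255,0,2,0,0,255,0,1.5,0,0,255,0,1,0,0,255,0,1,0,0,255,0,0.5,0,0,255,0,0,0,0])

```text
time_s: 10.6
tcp_pos: [0.5146, 0.1133, 0.0622]
ee_rot: [[0.966, 0.0, -0.259], [0.259, 0.0, 0.966], [0.0, -1.0, -0.0]]
wrist_force: [-1.9, -0.0, 3.3]
gripper_width: 0.002
```

Call:
play_rows(deltas=[255,0,0.5,0,0,255,0,0.5,0,0,255,0,0.5,0,0,255,0,0.5,0,0,255,0,0.3,0,0,255,0,0.3,0,0,255,0,0.3,0,0,255,0,0,0,0,255,0,0,0,0,255,0,0,0,0])

```text
time_s: 11.6
tcp_pos: [0.5146, 0.1133, 0.0603]
ee_rot: [[0.966, 0.001, -0.259], [0.259, -0.0, 0.966], [0.001, -1.0, -0.0]]
wrist_force: [-3.5, 0.2, 10.9]
gripper_width: 0.002
```

Call:
play_rows(deltas=[255,0,0.5,0,0,255,0,0.5,0,0,255,0,0,0,0,255,0,0,0,0,255,0,0,0,0,255,0,0,0,0,255,0,0,0,0,255,0,0,0,0,255,0,0,0,0,255,0,0,0,0])

```text
time_s: 12.6
tcp_pos: [0.5146, 0.1133, 0.0602]
ee_rot: [[0.966, 0.001, -0.26], [0.26, -0.0, 0.966], [0.001, -1.0, -0.0]]
wrist_force: [-5.1, 0.4, 16.5]
gripper_width: 0.005
```

At 16.5 N the key is on a hard stop at z = 60.2 mm, which matches the expected 60 mm. I release it and rise clear of the flap.

Call:
play_rows(deltas=[255,0,-10,0,0,255,0,-25,0,0,255,0,-40,0,0,255,0,-40,0,0,255,0,-40,0,0,255,0,-35,0,0,255,0,-10,0,0.015,255,0,0,0,0.015,255,0,0,0,0,255,0,0,0,0])

```text
time_s: 13.6
tcp_pos: [0.5135, 0.1129, 0.256]
ee_rot: [[0.973, -0.004, -0.23], [0.23, -0.002, 0.973], [-0.004, -1.0, -0.001]]
wrist_force: [-0.1, -0.0, 0.0]
gripper_width: 0.006
```

Run:
```python
from h import *
from station import r,eyes
import cv2
p,R=st(r)
to(p,R,cw(-28,0,.262))
c=eyes.capture("side"); x,y=proj(c,cw(128,0,.08))[0].astype(int)
cv2.imwrite("pics/side3.png",cv2.resize(c["img"][max(0,y-120):y+80,x-110:x+110],None,fx=3,fy=3,interpolation=cv2.INTER_CUBIC))
c=eyes.capture("scene"); x,y=proj(c,cw(128,0,.08))[0].astype(int)
cv2.imwrite("pics/scene3.png",cv2.resize(c["img"][max(0,y-120):y+80,x-110:x+110],None,fx=3,fy=3,interpolation=cv2.INTER_CUBIC))
th=np.r_[1.5:0:26j]; rho=np.linspace(117,128,26)
f=rho*np.cos(th)-2.5*np.sin(th)-10; z=77.5+rho*np.sin(th)+2.5*np.cos(th)
print(np.c_[th,f,z,np.r_[0,-np.diff(f)],np.r_[0,-np.diff(z)]].round(1))
```

```text
t 13.6 p [0.5135 0.1129 0.256 ] yaw 13.271448762493785 ydir [-0.0039 -0.0016 -1.    ] F [-0.1338 -0.021   0.0315] j [  30.0732   11.12    -10.0589   -0.0364  -69.0622 -106.7885] w 0.005783587921077107
tool delta mm [127.2039  -6.5697 -20.7076]
[[  1.5  -4.2 194.4   0.    0. ]
 [  1.4   2.8 194.3  -7.1   0.1]
 [  1.4   9.9 193.7  -7.1   0.5]
 [  1.3  16.9 192.7  -7.    1. ]
 [  1.3  23.9 191.3  -7.    1.4]
 [  1.2  30.9 189.5  -6.9   1.8]
 [  1.1  37.7 187.3  -6.8   2.3]
 [  1.1  44.4 184.6  -6.7   2.7]
 [  1.   50.9 181.5  -6.6   3.1]
 [  1.   57.3 178.   -6.4   3.5]
 [  0.9  63.5 174.1  -6.2   3.9]
 [  0.8  69.5 169.9  -6.    4.3]
 [  0.8  75.2 165.3  -5.7   4.6]
 [  0.7  80.6 160.3  -5.4   5. ]
 [  0.7  85.8 155.   -5.1   5.3]
 [  0.6  90.6 149.4  -4.8   5.6]
 [  0.5  95.1 143.4  -4.5   5.9]
 [  0.5  99.3 137.2  -4.2   6.2]
 [  0.4 103.  130.7  -3.8   6.5]
 [  0.4 106.4 124.   -3.4   6.7]
 [  0.3 109.4 117.1  -3.    6.9]
 [  0.2 112.  109.9  -2.6   7.1]
 [  0.2 114.2 102.6  -2.2   7.3]
 [  0.1 115.9  95.2  -1.7   7.4]
 [  0.1 117.2  87.6  -1.3   7.6]
 [  0.  118.   80.   -0.8   7.6]]
```

View pics/side3.png

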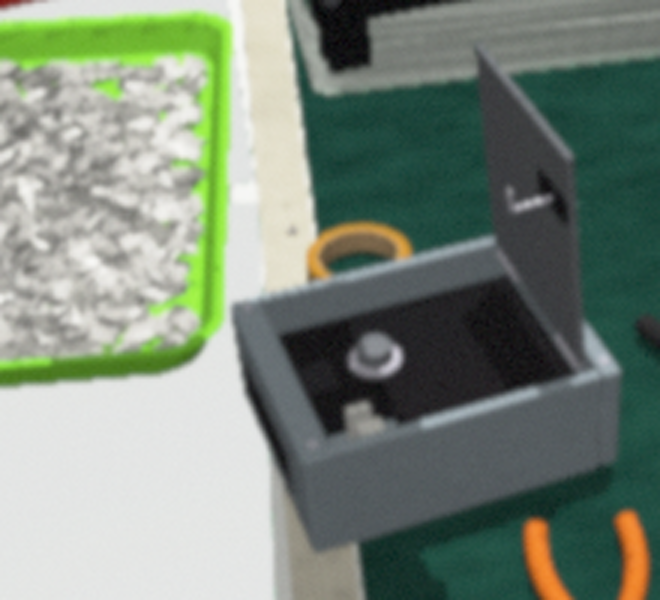

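View pics/scene3.png

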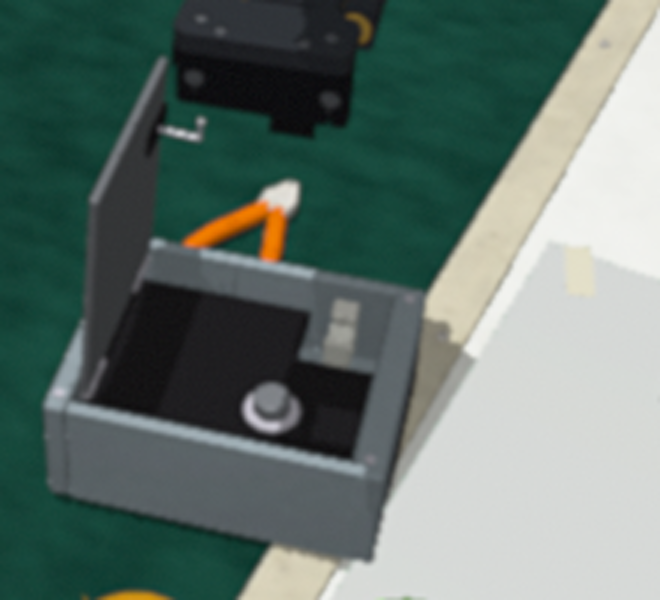

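The key is back up and the flap is open. I cross over the flap with about 50 mm of clearance and come down behind it.

Call:
play_rows(deltas=[255,0,-10,-5,0,255,15,0,-5,0,255,20,0,-5,0,255,20,0,-5,0,255,20,0,0,0,255,20,0,0,0,255,20,0,0,0,255,12,0,0,0,255,0,0,0,0,255,0,0,0,0])

```text
time_s: 14.7
tcp_pos: [0.6424, 0.1226, 0.2679]
ee_rot: [[0.973, -0.001, -0.229], [0.229, -0.0, 0.973], [-0.001, -1.0, -0.0]]
wrist_force: [0.3, 0.0, -0.8]
gripper_width: 0.007
```

Run:
```python
from h import *
from station import r,eyes
import cv2
p,R=st(r)
to(p,R,cw(-28,0,.195))
for n in ("side","scene"):
    c=eyes.capture(n); x,y=proj(c,cw(60,0,.15))[0].astype(int)
    cv2.imwrite(f"pics/{n}4.png",cv2.resize(c["img"][max(0,y-120):y+80,x-130:x+130],None,fx=3,fy=3,interpolation=cv2.INTER_CUBIC))
```

```text
t 14.7 p [0.6424 0.1226 0.2679] yaw 13.26428839941766 ydir [-0.0009 -0.0004 -1.    ] F [ 0.3023  0.0405 -0.834 ] j [  24.9463   23.5533    9.2714   -0.0027  -75.7753 -101.6814] w 0.007306006575261767
tool delta mm [-0.4139 72.9143 -0.5489]
```

View pics/side4.png

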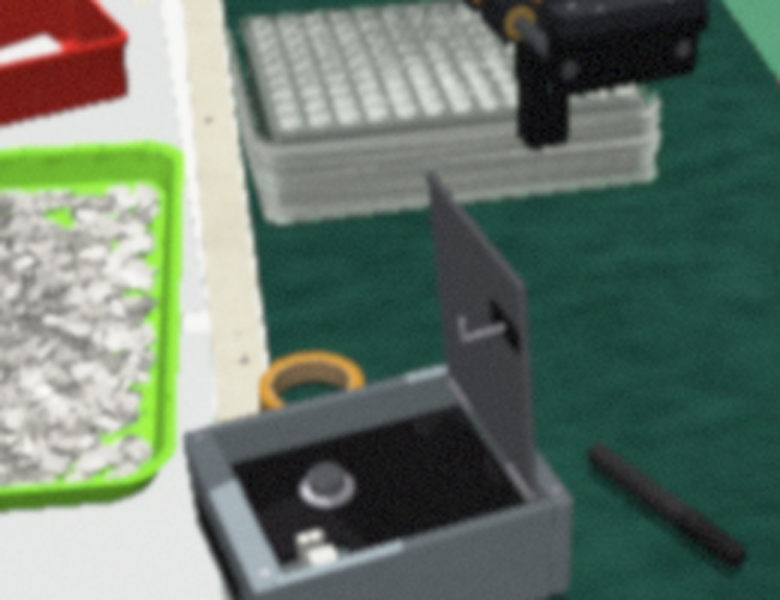

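View pics/scene4.png

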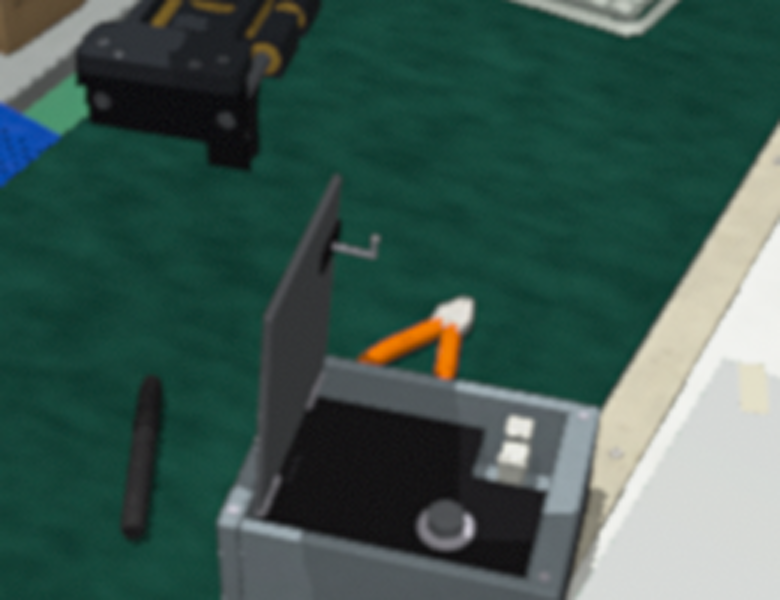

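The fingers are behind the flap: side crop (543,140), scene crop (232,162). I descend, then swing the flap down along its arc.

Call:
play_rows(deltas=[255,0,15,0,0,255,0,20,0,0,255,0,20,0,0,255,0,13,0,0,255,0,4,0,0,255,0,0,0,0,255,-5,0,0,0,255,-6,0,0,0,255,-6,0,0,0,255,-6,0,0,0])

```text
time_s: 15.8
tcp_pos: [0.6198, 0.1176, 0.1968]
ee_rot: [[0.973, 0.001, -0.23], [0.23, 0.0, 0.973], [0.001, -1.0, 0.0]]
wrist_force: [0.7, 0.9, 0.5]
gripper_width: 0.001
```

Call:
play_rows(deltas=[255,-7,0,0,0,255,-7,0.5,0,0,255,-7,1,0,0,255,-7,1.4,0,0,255,-7,1.8,0,0,255,-7,2.3,0,0,255,-7,2.7,0,0,255,-6.6,3.1,0,0,255,-6.4,3.5,0,0,255,-6.2,4,0,0])

```text
time_s: 16.8
tcp_pos: [0.5534, 0.1019, 0.1756]
ee_rot: [[0.973, 0.0, -0.23], [0.23, -0.0, 0.973], [0.0, -1.0, -0.0]]
wrist_force: [0.8, 0.4, 0.7]
gripper_width: 0.006
```

Run:
```python
from h import *
from station import r,eyes
import cv2
p,R=st(r)
c,s=np.cos(YAW),np.sin(YAW);d=(H-p)*1000;print('f,y',d[0]*c+d[1]*s, -( -d[0]*s+d[1]*c))
for n in ("side","scene"):
    c=eyes.capture(n); x,y=proj(c,cw(60,0,.15))[0].astype(int)
    cv2.imwrite(f"pics/{n}5.png",cv2.resize(c["img"][max(0,y-120):y+80,x-130:x+130],None,fx=3,fy=3,interpolation=cv2.INTER_CUBIC))
```

```text
t 16.8 p [0.5534 0.1019 0.1756] yaw 13.283863600564668 ydir [ 0.0002 -0.     -1.    ] F [0.8114 0.4443 0.7175] j [  26.9317   18.2244  -12.4385    0.0061  -59.3288 -103.651 ] w 0.005630479538977283
f,y 62.89161484814685 0.5500367536748758
```

View pics/side5.png

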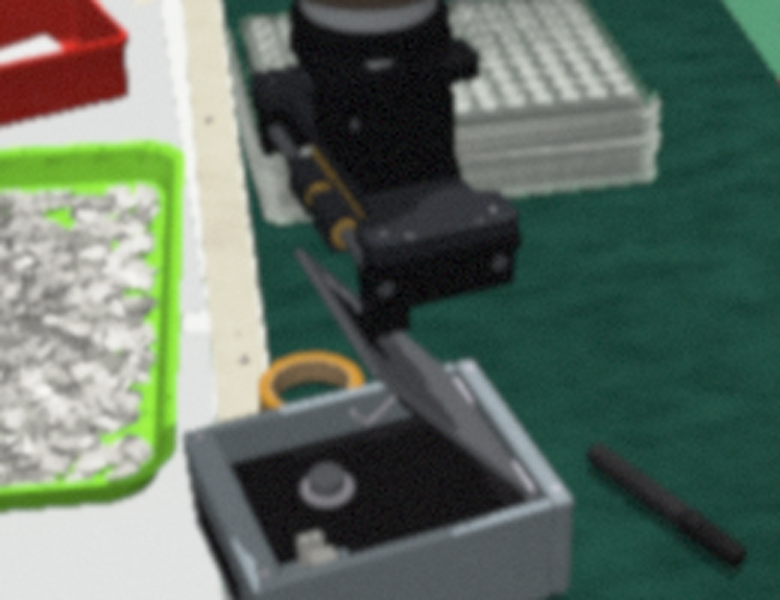

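View pics/scene5.png

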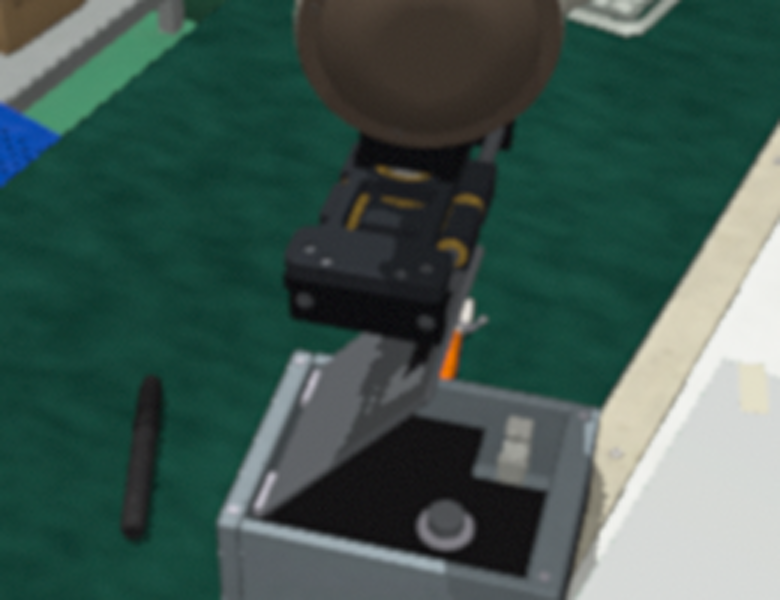

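The flap is going down as planned, at about 50° with the fingertip on its face. I continue.

Call:
play_rows(deltas=[255,-6,4.5,0,0,255,-5.8,4.8,0,0,255,-5.5,5,0,0,255,-5.2,5.3,0,0,255,-4.8,5.6,0,0,255,-4.5,6,0,0,255,-4.2,6.2,0,0,255,-3.8,6.5,0,0,255,-3.4,6.7,0,0,255,-3,7,0,0])

```text
time_s: 17.9
tcp_pos: [0.5087, 0.0914, 0.1177]
ee_rot: [[0.973, 0.0, -0.23], [0.23, 0.0, 0.973], [0.0, -1.0, -0.0]]
wrist_force: [1.9, -0.1, 0.7]
gripper_width: 0.007
```

Call:
play_rows(deltas=[255,-2.6,7,0,0,255,-2.2,7.3,0,0,255,-1.7,7.4,0,0,255,-4,6,0,0,255,-4,4,0,0,255,0,2,0,0,255,0,0,0,0,255,0,0,0,0,255,0,0,0,0,255,0,0,0,0])

```text
time_s: 18.9
tcp_pos: [0.494, 0.0877, 0.0842]
ee_rot: [[0.973, -0.002, -0.229], [0.229, -0.001, 0.973], [-0.002, -1.0, -0.0]]
wrist_force: [-0.3, -0.1, 0.8]
gripper_width: 0.003
```

Run:
```python
from h import *
from station import r,eyes
import cv2
p,R=st(r)
to(p,R,cw(126,0,.08))
for n in ("side","scene"):
    c=eyes.capture(n); x,y=proj(c,cw(60,0,.15))[0].astype(int)
    cv2.imwrite(f"pics/{n}6.png",cv2.resize(c["img"][max(0,y-100):y+100,x-130:x+130],None,fx=3,fy=3,interpolation=cv2.INTER_CUBIC))
```

```text
t 18.9 p [0.494  0.0877 0.0842] yaw 13.26531871665796 ydir [-0.0018 -0.0007 -1.    ] F [-0.3464 -0.0844  0.7917] j [  28.6277   18.9945  -27.1221   -0.0156  -43.992  -105.3512] w 0.0027085834812609825
tool delta mm [-2.0331  4.2401 -0.1654]
```

View pics/side6.png

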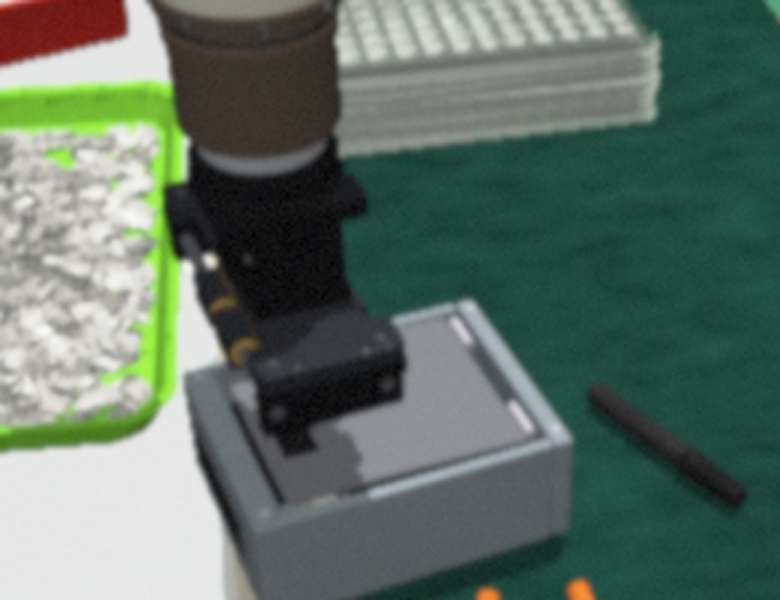

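The flap is nearly flush. I press on to the stop.

Call:
play_rows(deltas=[255,-2,2,0,0,255,0,2,0,0,255,0,2,0,0,255,0,1,0,0,255,0,1,0,0,255,0,1,0,0,255,0,1,0,0,255,0,0.5,0,0,255,0,0.5,0,0,255,0,0.5,0,0])

```text
time_s: 20.0
tcp_pos: [0.4931, 0.0877, 0.0733]
ee_rot: [[0.973, 0.0, -0.23], [0.23, 0.0, 0.973], [0.0, -1.0, -0.0]]
wrist_force: [0.1, 0.1, 4.3]
gripper_width: 0.001
```

Call:
play_rows(deltas=[255,0,0.3,0,0,255,0,0.3,0,0,255,0,0,0,0,255,0,0,0,0,255,0,0,0,0,255,0,0,0,0,255,0,0,0,0,255,0,0,0,0,255,0,0,0,0,255,0,0,0,0])

```text
time_s: 21.0
tcp_pos: [0.4931, 0.0877, 0.0729]
ee_rot: [[0.973, 0.001, -0.23], [0.23, 0.0, 0.973], [0.001, -1.0, 0.0]]
wrist_force: [-0.5, 0.6, 5.5]
gripper_width: 0.007
```

It's at the stop, with 5.5 N and 7.1 mm deep, as on the first press. I release slowly at first, then rise.

Call:
play_rows(deltas=[255,0,-4,0,0,255,0,-8,0,0,255,0,-15,0,0,255,0,-25,0,0,255,0,-40,0,0,255,0,-45,0,0,255,0,-40,0,0,255,0,-20,0,0,255,0,0,0,0,255,0,0,0,0])

```text
time_s: 22.0
tcp_pos: [0.492, 0.0874, 0.269]
ee_rot: [[0.973, -0.001, -0.229], [0.229, 0.0, 0.973], [-0.001, -1.0, 0.001]]
wrist_force: [-0.7, 0.6, -0.1]
gripper_width: 0.004
```

Call:
play_rows(deltas=[255,-15,0,0,0,255,-20,0,0,0,255,-20,0,0,0,255,-15,0,0,0,255,0,0,0,0,255,0,0,0,0,255,0,0,0,0,255,0,0,0,0,255,0,0,0,0,255,0,0,0,0])

```text
time_s: 23.0
tcp_pos: [0.425, 0.0716, 0.2693]
ee_rot: [[0.973, -0.0, -0.23], [0.23, -0.0, 0.973], [-0.0, -1.0, -0.0]]
wrist_force: [-0.1, -0.6, -0.1]
gripper_width: 0.003
```

Run:
```python
from h import *
from station import r,eyes
import cv2
p,R=st(r)
for n in ("side","scene"):
    c=eyes.capture(n); x,y=proj(c,cw(60,0,.1))[0].astype(int)
    a=cv2.imread(f"pics/{n}0.png");b=c["img"]
    A,B=[cv2.resize(q[max(0,y-100):y+100,x-130:x+130],None,fx=1.5,fy=1.5) for q in(a,b)]
    cv2.imwrite(f"pics/{n}7.png",np.hstack([A,B]))
```

```text
t 23.0 p [0.425  0.0716 0.2693] yaw 13.271191464730189 ydir [-0.0003 -0.0002 -1.    ] F [-0.0805 -0.6448 -0.08  ] j [  31.327     0.6098  -20.1838    0.0001  -69.2297 -108.0559] w 0.002530539715454656
```

View pics/side7.png

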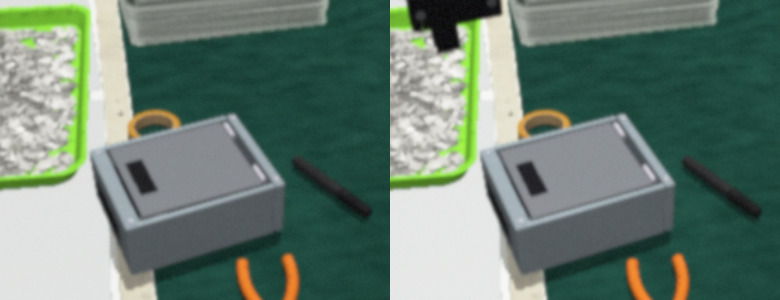

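View pics/scene7.png

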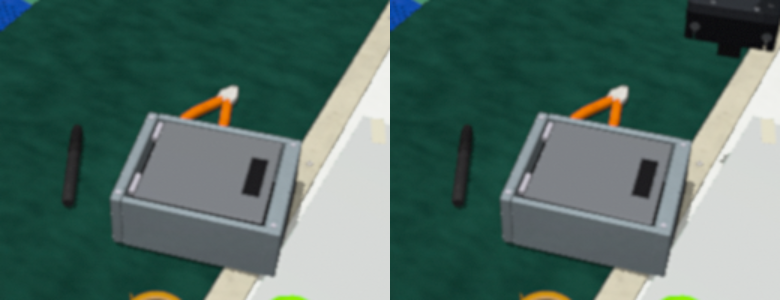

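The before and after views match: the flap is latched shut and flush, the bystanders haven't moved, and the arm is clear.

```bash
python3 -c "
from station import r
print(r.finish_job())"
```

```text
the job is handed in; nothing more can be done
None
```

The counter job is done and handed in at about 23 s of the 64 s allowed.

- **Opening:** I pressed the flap's pad with the closed fingers to its stop (5.5 N) and let go. The pictures showed it standing open.
- **Key:** I pressed the round key to a hard stop at z = 60.2 mm, where 60 mm was expected. The wrist force reached about 17 N, well above the 4 N needed but within limits. The pictures showed the key back up afterwards.
- **Closing:** I swung the flap down from behind with the fingertip and pressed it to its stop once (5.5 N, about 7 mm deep), then let go.

**Last checks:** more than 1 s after release, both camera views showed the flap flush and shut. The tape roll, cutters and marker looked the same as in the first pictures. The arm was clear, with less than 1 N at the wrist, and no check failed. I judged the flap angle and key travel only from pictures, TCP height and force, as they aren't measured directly.

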